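# Put the tea infuser away in the push-latch drawer

### The job

Put the steel tea infuser away in the drawer of the little tea chest. The drawer has no handle but a push-push latch: a firm push on its front springs it open, the next one latches it shut, and a half-hearted push does nothing, so check each time. Set the infuser down standing upright on the open drawer's floor without dropping it, push the drawer in until it latches and see that it stays shut, leaving the jar, the tin and the mug as they are.

Things in the scene. Friction and masses are not known exactly. Their poses are not given: they have to be found in the camera images.
- drawer (a joint): How far the chest's drawer is out, m: 0 = shut and latched, 0.11 = fully open at its stop, -0.007 = pressed in as far as it goes. A spring always pushes it out (1 N open, 3.5 N shut; a slow push needs 2 to 5 N): unlatched, it slides out to 0.11 by itself within 2 s. Starts shut and latched.
- chest: Fixed wooden tea chest, 200 mm deep (x), 220 wide (y), 83 tall; origin at the centre of its underside, x pointing to its back. Push-push latch: press the drawer from 0 past -0.006 (best to its stop) and let go: it springs open. Push it from open past -0.006 and let go: it returns to 0 and stays latched. A push ending short changes nothing: shut stays shut, open comes out again.
- drawer_front (a point): On the outer face of the drawer's plain white front panel (220 mm wide, 10 thick, top edge 83 mm above the table, lower edge 4 mm), on its middle line, 55 mm above the table; moves with the drawer. x axis points into the chest (the way to push), y along the panel to the left, z up. When latched, a 9 mm gap is left between panel and chest.
- drawer_floor (a point): Point on top of the drawer's floor (20 mm above the table), on its middle line, 65 mm behind the panel's outer face; axes as drawer_front; moves with the drawer. Tray inside: 184 mm wide (y), from 55 mm in front of this point to 78 mm behind it, side walls 32 mm high. When open, all but the rear 14 mm is clear of the chest's top; under that top it is 55 mm high.
- infuser_center (a point): Centre (half-way up) of the steel tea infuser: a perforated round cup, open on top, outside diameter 44 mm, 40 mm tall, wall 2 mm, about 90 g. Its z axis points up when it stands. It stands on the orange lid, so that this point is 28 mm above the table.
- lid: Orange silicone lid, a disc of diameter 96 mm and 8 mm thick lying on the table, fixed; origin at the centre of its underside.
- mug: Blue enamel mug, diameter 80 mm, 80 mm tall, handle at its +y side; origin at the centre of its underside. Leave alone.
- jar: Closed square glass jar with a white lid, 88 x 88 mm, 136 mm tall; origin at the centre of its underside. Leave alone.
- tin: Round tea tin, diameter 72 mm, 110 mm tall; origin at the centre of its underside. Leave alone.
Mind the look-alikes: they are no part of the job. There is more than one size of the part that bears infuser_center; the job needs the middle-sized.

How it is judged:
On the way, in this order (a step that is already met when the one before it is completed fails the run):
1. the drawer has sprung fully open (value of joint drawer above 0.1 m), for 0.2 s.
2. the infuser stands upright on the floor of the open drawer, let go (value of joint drawer above 0.09 m and x of infuser_center in the frame of drawer_floor between -0.056 and 0.08 m and y of infuser_center in the frame of drawer_floor between -0.093 and 0.093 m and z of infuser_center in the frame of drawer_floor between 0.015 and 0.026 m and angle between infuser_center's own z axis and vertical below 0.15 rad and linear speed of infuser below 0.02 m/s and contact force between the fingers and infuser below 0.05 N), for 0.2 s.
At the end, for the whole second after the job is handed in: The infuser stands upright (within 9 degrees) and at rest on the floor inside the drawer, and the drawer is latched shut by itself (within 3 mm of its latched place) (value of joint drawer between -0.003 and 0.003 m and x of infuser_center in the frame of drawer_floor between -0.056 and 0.08 m and y of infuser_center in the frame of drawer_floor between -0.093 and 0.093 m and z of infuser_center in the frame of drawer_floor between 0.015 and 0.026 m and angle between infuser_center's own z axis and vertical below 0.15 rad and linear speed of infuser below 0.02 m/s); the robot touches nothing.
It fails at once if the infuser was dropped or flung (let loose and moving faster than 0.8 m/s) (contact force between the fingers and infuser below 0.05 N and linear speed of infuser above 0.8 m/s).
It fails at once if mug, jar or tin pushed more than 25 mm from its place (distance of any of mug, jar, tin from where it was at the start of the episode above 0.025 m).
It fails at once if mug, jar or tin tipped (angle between any of mug, jar, tin's own z axis and vertical above 0.3 rad).
It also fails if it takes over 72 s, if anything falls off the work surface, if the arm or the gripper's body presses on something with over 40 N, if the wrist force passes 120 N, or if a joint passes its speed limit or range.

### The arm

A 6-joint arm with a two-finger parallel gripper is mounted at the origin on the work surface. World frame = base frame: x ahead of the robot, y to its left, z up, the work surface at z = 0. Lengths are in m, angles in rad, forces in N, time in s.
With the tool pointing down it reaches from about 0.425 to 0.925 m from the base axis. Payload 12.5 kg.
Tool frame: the origin (TCP) lies on the centre line of the jaws, within the pads' length; the fingertips stand 17 mm ahead of it and the grasp point (between the pads) lies 2 mm behind it (env.nose_length is the distance from the TCP to the fingertips, in m); z points along the fingers, y is the direction in which the jaws open and shut (so a half turn about z gives the same grasp; the last joint's range is limited). The gripper opens to 85 mm and grips with 20 to 120 N. Pads are 22 mm wide; open, the fingers measure 114 mm over their backs; the gripper's body (76 mm by 85 mm) begins 54 mm behind the grasp point. The pads swing forward as they close: fully open they stand 13 mm farther back than shut.
Start: joints at [-1.207, 0.491, 1.559, -0, 1.092, -0.106], TCP at [0.283, -0.557, 0.222] pointing down, gripper open.
Joint ranges: [-3.1, 3.1], [-0.84, 2.19], [0.05, 2.79], [-1.13, 4.28], [0.06, 2.93], [-2.69, 2.69]. Speed limits (rad/s): [2.22, 2.22, 2.79, 3.14, 3.14, 3.14].

### API

Orientations are given as [roll, pitch, yaw] about the fixed x, y, z axes, in that order (R = Rz(yaw) Ry(pitch) Rx(roll)).
In Python, from plant import env gives the robot as it stands. The module is installed in compiled form; this text tells all that it offers.
- The arm moves only by the tool carry_out, never from a script. Its argument "plan" is a list of rows, each an object of numbers: "x", "y", "z": the shift along the world's x, y, z in m; "spin": the turn about the world's z in degrees. A call has 1 to 10 rows; each row is the pose to reach, as a shift and turn from the pose commanded when the call began; what a row does not reach only later rows make up. A row lasts 1/10 s, in which the tool goes at most 50 mm and 8.59 degrees, less where a joint would pass 70% of its speed; a pose out of reach is approached as far as the arm can. A call with a gripper value outside its range is refused whole. "gripper" is the finger opening in m, from 0 to 0.0854, set as the call begins (left out, the last holds). The fingers move at their own pace and stop on an object; "newtons" is the grip in N (left out, the last holds). Time passes only in rows, so rows that repeat a pose let the fingers close. It gives the time, the measured TCP pose, the force and the opening at its end, in the units of the state.
- env.observe(): the state, without advancing time (a new reading comes with each control period).
- env.capture(name): name is "scene" or "top" or "wrist"; returns the picture (480x640x3 uint8, red, green, blue); there is no depth.
- env.calibration(name): a dict with "fx", "fy", "cx", "cy" (pixels), "R" (3x3) and "t" (3): a world point X has camera coordinates R X + t. Camera axes: x right, y down, z forward; pixel columns grow to the right and rows downward; lengths in m; the calibration is good to about 2 mm. A picture is of the moment at which its call begins: read the wrist's pose just before it. calibration takes no time and is no camera call; for the wrist camera it gives the pose at the moment of the call.
- env.close_job(): hands the job in, once; it reports no verdict.
The state is a dict: "clock": time; "joint_positions": joint angles; "qd": joint speeds; "tau": joint torques, N m; "tool_pos": TCP position; "tcp_rot": TCP orientation; "wrist_force": force on the tool from outside, world axes, zero at the start; "wrist_torque": the same for the moment, N m; "gripper_width": finger opening in m.
Only numpy, scipy, OpenCV 4.12 (cv2) and the standard library are available. Lean on these libraries where they do the work, as an engineer would, in place of code of your own. Each camera call takes 0.05 s, during which the arm holds its last target. There are 200 camera calls.

## Working session

There is one attempt and no reset: what is moved stays moved. The work goes in short steps, Python scripts to look and compute and a tool call to move; the robot and the scene stay as the last step left them, time stands still between calls to the robot, and variables do not carry over. Pictures are saved under pics/ and viewed, about 8 in all and at most 12, crops included, and the job is handed in when it is done.

Besides the shell and the picture viewer there is one more tool, called after "Call:" by a JSON object that holds its "fn" and its "kwargs". carry_out: Moves the arm, as the interface text tells. Its arguments: {"type":"object","properties":{"plan":{"type":"array"},"gripper":{"type":"number"},"newtons":{"type":"number"}},"required":["plan"]}

```bash
mkdir -p pics; cat > h.py <<'E'
import numpy as np, cv2
from plant import env
def ray(c,u,v):
    R=np.array(c['R']);t=np.array(c['t'])
    return -R.T@t, R.T@np.array([(u-c['cx'])/c['fx'],(v-c['cy'])/c['fy'],1.])
def onplane(c,u,v,z):
    o,d=ray(c,u,v); return o+d*(z-o[2])/d[2]
def proj(c,X):
    p=np.array(c['R'])@np.array(X)+np.array(c['t']); return c['fx']*p[0]/p[2]+c['cx'],c['fy']*p[1]/p[2]+c['cy']
def snap(n,f):
    c=env.calibration(n); im=env.capture(n)
    cv2.imwrite('pics/'+f+'.png',cv2.cvtColor(im,cv2.COLOR_RGB2BGR)); return c,im
E
python3 - <<'E'
from h import *
import pickle
d={}
for n in("scene","top"):
    c,im=snap(n,n+'0'); d[n]=c; print(n,c['fx'],c['cx'],c['cy'],np.round(c['R'],3).tolist(),np.round(c['t'],3))
E
```

```text
scene 452.14100559323845 316.6592432894048 239.3412291939238 [[0.695, 0.719, 0.012], [0.602, -0.572, -0.557], [-0.394, 0.394, -0.831]] [-0.373 -0.363  1.278]
top 559.8602339778828 321.233321330233 232.30663068808488 [[-0.002, -1.0, -0.003], [-0.997, 0.002, -0.071], [0.071, 0.003, -0.997]] [-0.053  0.588  1.499]
```

View pics/top0.png

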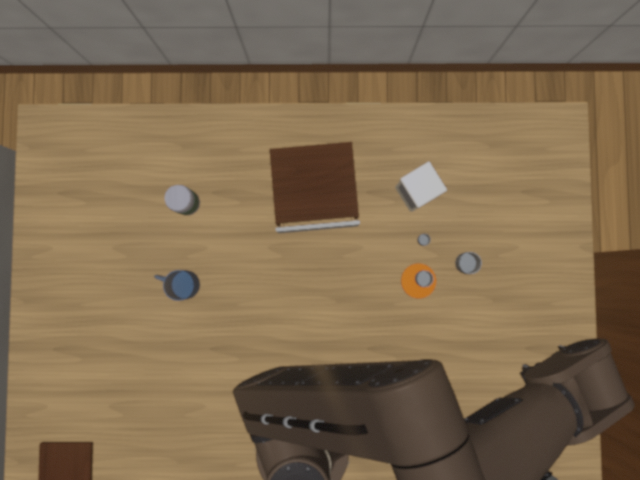

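View pics/scene0.png

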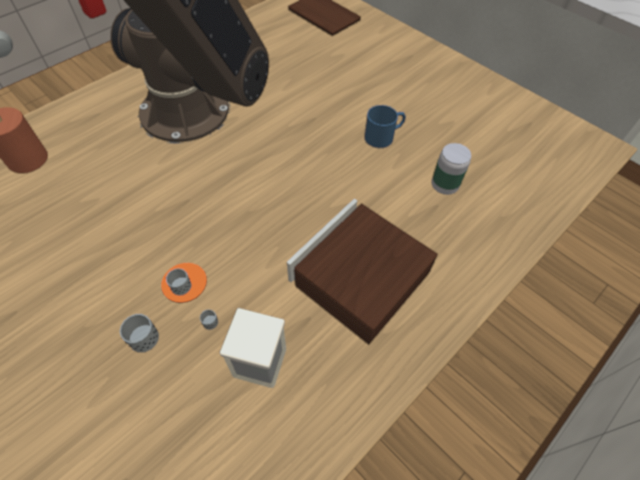

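The top view shows the chest at (315,187) with its white panel from (276,229) to (359,223) facing the robot. The mid-sized infuser stands off-centre on the orange lid at (424,279). The look-alikes are at (424,240) and (468,263), the jar at (423,186).

```bash
python3 - <<'E'
from h import *
top=cv2.imread('pics/top0.png');c=env.calibration('top')
# panel: bright low-sat region
hsv=cv2.cvtColor(top,cv2.COLOR_BGR2HSV)
m=((hsv[...,1]<50)&(hsv[...,2]>140)).astype(np.uint8); m[:, :265]=0; m[:,370:]=0; m[:205]=0; m[245:]=0
ys,xs=np.nonzero(m); r=cv2.minAreaRect(np.c_[xs,ys].astype(np.float32)); b=cv2.boxPoints(r); print(r)
for p in b: print('panel',p,onplane(c,*p,.083).round(4))
for nm,u,v,z in[('chestTL',270,150,.083),('chestTR',352,143,.083),('jar',423,185,.136),('big',468,263,.06),('small',424,240,.03)]: print(nm,onplane(c,u,v,z).round(3))
# orange lid
o=((hsv[...,0]>5)&(hsv[...,0]<16)&(hsv[...,1]>190)).astype(np.uint8)
ct=max(cv2.findContours(o,0,2)[0],key=cv2.contourArea);e=cv2.fitEllipse(cv2.convexHull(ct));print('lid',onplane(c,*e[0],.008).round(4))
k=np.zeros_like(o);cv2.drawContours(k,[cv2.convexHull(ct)],-1,1,-1)
g=((k>0)&(hsv[...,1]<120)).astype(np.uint8);gc=max(cv2.findContours(g,0,2)[0],key=cv2.contourArea)
(x,y),rad=cv2.minEnclosingCircle(gc);print('inf',x,y,rad,onplane(c,x,y,.04).round(4))
print(env.observe()['tcp_rot'])
a=cv2.resize(top[190:310,260:490],None,fx=3.4,fy=3.4,interpolation=cv2.INTER_CUBIC);cv2.imwrite('pics/crop0.png',a)
E
```

```text
((317.476806640625, 225.2373504638672), (4.072413444519043, 83.46983337402344), 84.95755004882812)
panel [275.72446 226.87727] [0.5984 0.0642 0.083 ]
panel [358.87125 219.54079] [ 0.6172 -0.1526  0.083 ]
panel [359.22916 223.59743] [ 0.6066 -0.1534  0.083 ]
panel [276.08237 230.93391] [0.5878 0.0632 0.083 ]
chestTL [0.801 0.08  0.083]
chestTR [ 0.82  -0.136  0.083]
jar [ 0.699 -0.311  0.136]
big [ 0.504 -0.44   0.06 ]
small [ 0.566 -0.331  0.03 ]
lid [ 0.3691 -0.3477  0.008 ]
inf 424.0 284.0 6.000100135803223 [ 0.4486 -0.3275  0.04  ]
[-3.14057371e+00 -1.36059533e-04  4.69844002e-01]
```

View pics/crop0.png

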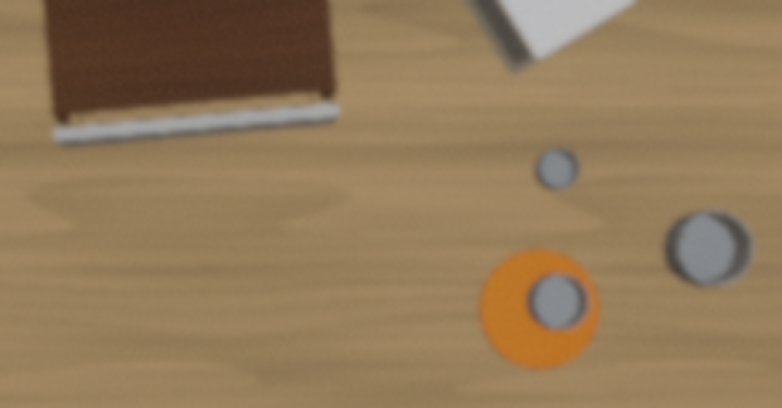

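Call:
{"fn": "carry_out", "kwargs": {"plan": [{"x": 0.025,"y": 0.05,"z": 0,"spin": -4},{"x": 0.05,"y": 0.1,"z": 0,"spin": -8},{"x": 0.07,"y": 0.14,"z": 0,"spin": -12},{"x": 0.09,"y": 0.18,"z": 0,"spin": -16},{"x": 0.11,"y": 0.22,"z": 0,"spin": -20},{"x": 0.13,"y": 0.26,"z": 0,"spin": -22},{"x": 0.15,"y": 0.3,"z": 0,"spin": -22},{"x": 0.17,"y": 0.34,"z": 0,"spin": -22},{"x": 0.19,"y": 0.38,"z": 0,"spin": -22},{"x": 0.21,"y": 0.42,"z": 0,"spin": -22}], "gripper": 0}}

```text
clock: 1.1
tool_pos: [0.4934, -0.1355, 0.2217]
tcp_rot: [-3.142, 0.0, 0.086]
wrist_force: [0.0, -0.8, 0.7]
gripper_width: 0.0002
```

```bash
python3 - <<'E'
from h import *
c=env.calibration('top');print(env.nose_length)
for u,v,z in[(424.1,278.5,.048),(418.8,280.6,.008)]: print(onplane(c,u,v,z).round(4))
c,im=snap('wrist','w1');s=env.observe();print(s['clock'],s['tool_pos'],s['tcp_rot'],s['wrist_force'])
E
```

```text
0.017
[ 0.4633 -0.3266  0.048 ]
[ 0.4572 -0.3193  0.008 ]
1.15 [ 0.49528664 -0.13098514  0.2216928 ] [-3.14029047e+00 -6.54142047e-04  8.80415013e-02] [ 0.0337872   3.23695458 -1.03426732]
```

View pics/w1.png

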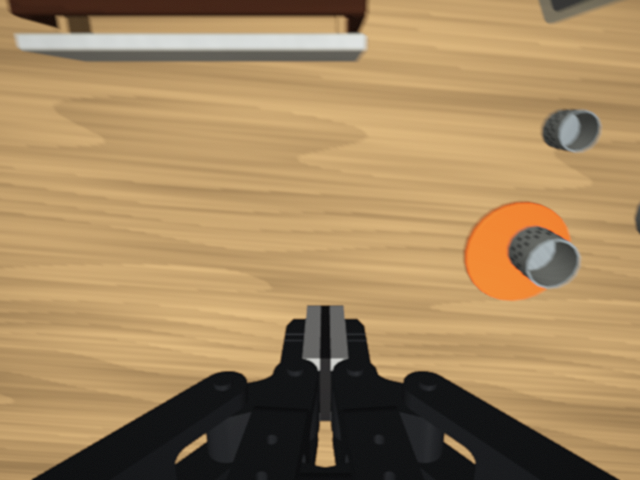

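The wrist view shows the panel level from (20,50) to (366,48), so the tool yaw matches the drawer. The infuser rim is centred near (552,262).

```bash
python3 - <<'E'
from h import *
c=env.calibration('wrist')
for n,u,v,z in[('pL',19,49,.083),('pR',366,49,.083),('rim',552,262,.048),('lid',518,251,.008)]: print(n,onplane(c,u,v,z).round(4))
E
```

```text
pL [0.5903 0.0707 0.083 ]
pR [ 0.6096 -0.1473  0.083 ]
rim [ 0.4678 -0.3214  0.048 ]
lid [ 0.4623 -0.3117  0.008 ]
```

Call:
{"fn": "carry_out", "kwargs": {"plan": [{"x": 0.02,"y": 0.04},{"x": 0.04,"y": 0.07,"z": -0.02},{"x": 0.06,"y": 0.095,"z": -0.05},{"x": 0.06,"y": 0.095,"z": -0.09},{"x": 0.06,"y": 0.095,"z": -0.13},{"x": 0.06,"y": 0.095,"z": -0.16},{"x": 0.06,"y": 0.095,"z": -0.16}]}}

```text
invalid input
```

Call:
{"fn": "carry_out", "kwargs": {"plan": [{"x": 0.01,"y": 0.001},{"x": 0.02,"y": 0.002},{"x": 0.026,"y": 0.002},{"x": 0.03,"y": 0.003},{"x": 0.033,"y": 0.003},{"x": 0.036,"y": 0.003},{"x": 0.036,"y": 0.003}]}}

```text
invalid input
```

Call:
{"fn": "carry_out", "kwargs": {"plan": [{"x": 0.02,"y": 0.04,"z": 0,"spin": 0},{"x": 0.04,"y": 0.07,"z": -0.02,"spin": 0},{"x": 0.06,"y": 0.095,"z": -0.05,"spin": 0},{"x": 0.06,"y": 0.095,"z": -0.09,"spin": 0},{"x": 0.06,"y": 0.095,"z": -0.13,"spin": 0},{"x": 0.06,"y": 0.095,"z": -0.16,"spin": 0},{"x": 0.06,"y": 0.095,"z": -0.16,"spin": 0}]}}

```text
clock: 1.85
tool_pos: [0.551, -0.0419, 0.0583]
tcp_rot: [-3.14, 0.007, 0.086]
wrist_force: [0.6, -0.6, 1.1]
gripper_width: 0.0002
```

Call:
{"fn": "carry_out", "kwargs": {"plan": [{"x": 0.01,"y": 0.001,"z": 0,"spin": 0},{"x": 0.02,"y": 0.002,"z": 0,"spin": 0},{"x": 0.026,"y": 0.002,"z": 0,"spin": 0},{"x": 0.03,"y": 0.003,"z": 0,"spin": 0},{"x": 0.033,"y": 0.003,"z": 0,"spin": 0},{"x": 0.035,"y": 0.003,"z": 0,"spin": 0},{"x": 0.035,"y": 0.003,"z": 0,"spin": 0}]}}

```text
clock: 2.55
tool_pos: [0.5877, -0.0392, 0.0618]
tcp_rot: [-3.142, 0.001, 0.086]
wrist_force: [-3.4, -0.5, 2.4]
gripper_width: -0.0
```

Call:
{"fn": "carry_out", "kwargs": {"plan": [{"x": 0.002,"y": 0,"z": 0,"spin": 0},{"x": 0.004,"y": 0,"z": 0,"spin": 0},{"x": 0.005,"y": 0,"z": 0,"spin": 0},{"x": 0.005,"y": 0,"z": 0,"spin": 0}]}}

```text
clock: 2.95
tool_pos: [0.5928, -0.0391, 0.0616]
tcp_rot: [-3.141, 0.001, 0.086]
wrist_force: [-3.0, 1.7, 1.3]
gripper_width: -0.0
```

Call:
{"fn": "carry_out", "kwargs": {"plan": [{"x": 0.001,"y": 0,"z": 0,"spin": 0},{"x": 0.002,"y": 0,"z": 0,"spin": 0},{"x": 0.003,"y": 0,"z": 0,"spin": 0},{"x": 0.003,"y": 0,"z": 0,"spin": 0}]}}

```text
clock: 3.35
tool_pos: [0.5936, -0.039, 0.0615]
tcp_rot: [-3.141, 0.006, 0.086]
wrist_force: [-15.8, 0.8, 9.2]
gripper_width: -0.0001
```

Call:
{"fn": "carry_out", "kwargs": {"plan": [{"x": -0.02,"y": -0.002,"z": 0,"spin": 0},{"x": -0.05,"y": -0.004,"z": 0,"spin": 0},{"x": -0.09,"y": -0.008,"z": 0,"spin": 0},{"x": -0.12,"y": -0.01,"z": 0,"spin": 0},{"x": -0.14,"y": -0.012,"z": 0,"spin": 0},{"x": -0.145,"y": -0.03,"z": 0.03,"spin": 0},{"x": -0.145,"y": -0.06,"z": 0.06,"spin": 0},{"x": -0.145,"y": -0.1,"z": 0.09,"spin": 0},{"x": -0.145,"y": -0.14,"z": 0.12,"spin": 0},{"x": -0.145,"y": -0.18,"z": 0.14,"spin": 0}]}}

```text
clock: 4.35
tool_pos: [0.4516, -0.2216, 0.2043]
tcp_rot: [3.139, -0.003, 0.086]
wrist_force: [1.3, 0.9, -0.3]
gripper_width: 0.0
```

Call:
{"fn": "carry_out", "kwargs": {"plan": [{"x": 0,"y": -0.03,"z": 0,"spin": 0},{"x": 0,"y": -0.05,"z": 0,"spin": 0},{"x": 0,"y": -0.05,"z": 0,"spin": 0},{"x": 0,"y": -0.05,"z": 0,"spin": 0},{"x": 0,"y": -0.05,"z": 0,"spin": 0},{"x": 0,"y": -0.05,"z": 0,"spin": 0},{"x": 0,"y": -0.05,"z": 0,"spin": 0},{"x": 0,"y": -0.05,"z": 0,"spin": 0}], "gripper": 0.062}}

```text
clock: 5.15
tool_pos: [0.4511, -0.2689, 0.2018]
tcp_rot: [3.141, -0.0, 0.087]
wrist_force: [-0.2, -0.5, -0.4]
gripper_width: 0.0623
```

```bash
python3 - <<'E'
from h import *
s=env.observe();print(s['clock'],s['tool_pos'],s['gripper_width'])
c,w=snap('wrist','w2'); c2,t=snap('scene','t2'); snap('top','top2')
cv2.imwrite('pics/both2.png',np.hstack([cv2.resize(cv2.cvtColor(w,4),(400,300)),cv2.resize(cv2.cvtColor(t[150:420,60:480],4),(400,300))]))
o=cv2.inRange(cv2.cvtColor(w,cv2.COLOR_RGB2HSV),(5,180,120),(16,255,255))
e=cv2.fitEllipse(cv2.convexHull(max(cv2.findContours(o,0,2)[0],key=cv2.contourArea)));print(e,onplane(c,*e[0],.008))
import pickle;pickle.dump(c,open('w2.pkl','wb'))
E
```

```text
5.15 [ 0.45111866 -0.268866    0.20183679] 0.062269039207278526
((383.2064514160156, 198.9346923828125), (109.7295150756836, 114.84296417236328), 57.73110580444336) [ 0.45935732 -0.3175421   0.008     ]
```

View pics/w2.png

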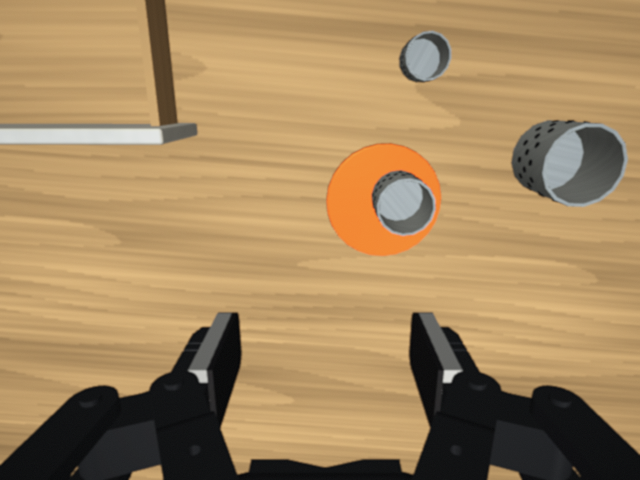

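View pics/top2.png

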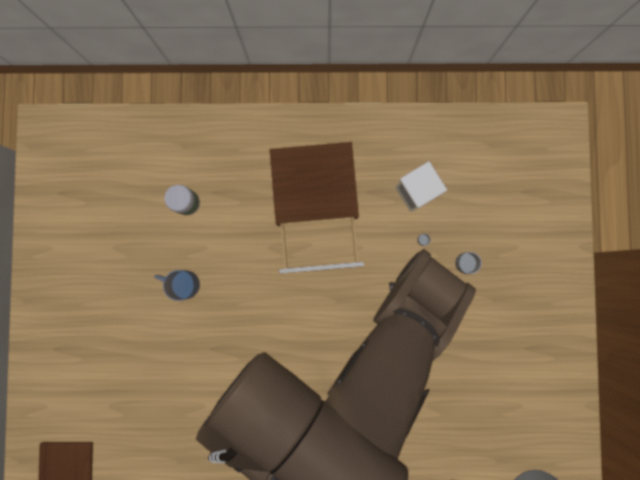

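The drawer is now open: the top view shows its panel from (280,271) to (363,265). The wrist view shows the infuser rim centred at about (406,204) and the panel's front right corner at (164,143).

```bash
python3 - <<'E'
from h import *
import pickle;c=pickle.load(open('w2.pkl','rb'));t=env.calibration('top')
print('rim',onplane(c,406,204,.048),'edge',onplane(c,435,204,.048),'corner',onplane(c,164,143,.083))
print('floorback? base',onplane(c,398,201,.010))
for u,v in[(280,272),(363,266.5)]:print(onplane(t,u,v,.083))
E
```

```text
rim [ 0.46537406 -0.32852438  0.048     ] edge [ 0.46724375 -0.34988773  0.048     ] corner [ 0.49846623 -0.16420565  0.083     ]
floorback? base [ 0.45911148 -0.32967332  0.01      ]
[0.48105678 0.052604   0.083     ]
[ 0.49494913 -0.16249983  0.083     ]
```

Call:
{"fn": "carry_out", "kwargs": {"plan": [{"x": 0.013,"y": -0.04,"z": 0,"spin": 0},{"x": 0.013,"y": -0.059,"z": -0.02,"spin": 0},{"x": 0.013,"y": -0.059,"z": -0.06,"spin": 0},{"x": 0.013,"y": -0.059,"z": -0.1,"spin": 0},{"x": 0.013,"y": -0.059,"z": -0.1,"spin": 0},{"x": 0.013,"y": -0.059,"z": -0.1,"spin": 0}]}}

```text
clock: 5.9
tool_pos: [0.4641, -0.3284, 0.1022]
tcp_rot: [-3.141, 0.001, 0.086]
wrist_force: [0.4, -0.8, -0.1]
gripper_width: 0.0617
```

```bash
python3 - <<'E'
from h import *
s=env.observe();print(s['clock'],s['tool_pos'])
c,w=snap('wrist','w3');print(proj(c,[.464,-.3275,.048]),proj(c,s['tool_pos']))
E
```

```text
5.9 [ 0.46413747 -0.32840539  0.10222284]
(np.float64(321.79697775515314), np.float64(264.2786150306907)) (np.float64(322.92124304382264), np.float64(313.13691714404627))
```

View pics/w3.png

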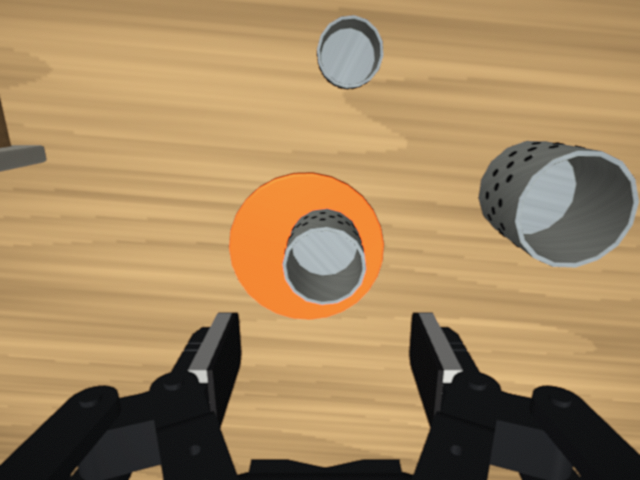

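The rim is centred at (324,265), within about 1 mm of the prediction. I'll descend and grasp.

Call:
{"fn": "carry_out", "kwargs": {"plan": [{"x": 0,"y": 0,"z": -0.02,"spin": 0},{"x": 0,"y": 0,"z": -0.04,"spin": 0},{"x": 0,"y": 0,"z": -0.06,"spin": 0},{"x": 0,"y": 0,"z": -0.068,"spin": 0},{"x": 0,"y": 0,"z": -0.068,"spin": 0}]}}

```text
clock: 6.45
tool_pos: [0.4643, -0.3285, 0.0345]
tcp_rot: [3.141, -0.001, 0.086]
wrist_force: [0.3, 0.4, 1.2]
gripper_width: 0.0617
```

Call:
{"fn": "carry_out", "kwargs": {"plan": [{"x": 0,"y": 0,"z": 0,"spin": 0},{"x": 0,"y": 0,"z": 0,"spin": 0},{"x": 0,"y": 0,"z": 0,"spin": 0},{"x": 0,"y": 0,"z": 0,"spin": 0},{"x": 0,"y": 0,"z": 0,"spin": 0}], "gripper": 0.03, "newtons": 25}}

```text
clock: 6.95
tool_pos: [0.4646, -0.3288, 0.0354]
tcp_rot: [3.14, -0.002, 0.086]
wrist_force: [-0.1, 0.3, 6.8]
gripper_width: 0.0411
```

Call:
{"fn": "carry_out", "kwargs": {"plan": [{"x": 0,"y": 0,"z": 0,"spin": 0},{"x": 0,"y": 0,"z": 0,"spin": 0},{"x": 0,"y": 0,"z": 0,"spin": 0}]}}

```text
clock: 7.25
tool_pos: [0.4647, -0.3288, 0.0355]
tcp_rot: [3.14, -0.002, 0.086]
wrist_force: [0.3, 1.7, 6.3]
gripper_width: 0.0409
```

Call:
{"fn": "carry_out", "kwargs": {"plan": [{"x": 0,"y": 0,"z": 0.005,"spin": 0},{"x": 0,"y": 0,"z": 0.015,"spin": 0},{"x": 0,"y": 0,"z": 0.03,"spin": 0},{"x": 0,"y": 0,"z": 0.05,"spin": 0},{"x": 0,"y": 0,"z": 0.07,"spin": 0},{"x": 0,"y": 0,"z": 0.085,"spin": 0},{"x": 0,"y": 0,"z": 0.095,"spin": 0},{"x": 0,"y": 0,"z": 0.095,"spin": 0}]}}

```text
clock: 8.05
tool_pos: [0.4644, -0.3286, 0.1304]
tcp_rot: [3.14, -0.002, 0.086]
wrist_force: [-0.1, 0.6, -0.7]
gripper_width: 0.0406
```

```bash
python3 - <<'E'
from h import *
s=env.observe();print(s['clock'],s['tool_pos'],s['wrist_force'],s['gripper_width'])
c,w=snap('wrist','w4');print(proj(c,s['tool_pos']+np.array([0,0,.0135])),proj(c,s['tool_pos']))
E
```

```text
8.05 [ 0.46437547 -0.32864256  0.13044839] [-0.05909569  0.598764   -0.74255659] 0.040599531105922404
(np.float64(322.739258459558), np.float64(330.20586227599034)) (np.float64(322.8680842132037), np.float64(313.14214094685536))
```

View pics/w4.png

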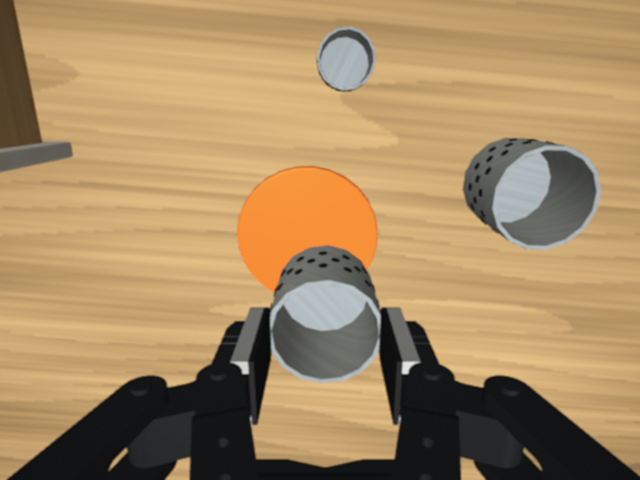

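Held upright: the rim is at (325,331) between the pads and the lid is empty. Next I'll carry it over the open drawer.

Call:
{"fn": "carry_out", "kwargs": {"plan": [{"x": 0.005,"y": 0.02,"z": 0.01,"spin": 0},{"x": 0.015,"y": 0.05,"z": 0.02,"spin": 0},{"x": 0.028,"y": 0.09,"z": 0.02,"spin": 0},{"x": 0.042,"y": 0.13,"z": 0.02,"spin": 0},{"x": 0.055,"y": 0.17,"z": 0.02,"spin": 0},{"x": 0.068,"y": 0.21,"z": 0.02,"spin": 0},{"x": 0.08,"y": 0.25,"z": 0.02,"spin": 0},{"x": 0.087,"y": 0.27,"z": 0.02,"spin": 0},{"x": 0.09,"y": 0.28,"z": 0.01,"spin": 0},{"x": 0.09,"y": 0.28,"z": 0,"spin": 0}]}}

```text
clock: 9.1
tool_pos: [0.5538, -0.0475, 0.1274]
tcp_rot: [-3.141, 0.001, 0.087]
wrist_force: [-0.1, 0.2, -0.8]
gripper_width: 0.0407
```

```bash
python3 - <<'E'
from h import *
s=env.observe();print(s['clock'],s['tool_pos'],s['wrist_force'],s['gripper_width'])
c,w=snap('wrist','w5');F=np.array([.489,-.0545]);x=np.array([.9963,.0864]);y=np.array([-.0864,.9963])
for a,b,z in[(0,.11,.083),(0,-.11,.083),(.143,.092,.052),(.143,-.092,.052)]: print(proj(c,[*(F+a*x+b*y),z]))
E
```

```text
9.1 [ 0.55378302 -0.04754895  0.12736794] [-0.06462058  0.20307265 -0.83534316] 0.04068569242461484
(np.float64(125.92660575112131), np.float64(380.7409892228825))
(np.float64(525.7812503094096), np.float64(381.5364993266243))
(np.float64(147.17755204267215), np.float64(107.45020852160778))
(np.float64(505.57008310190724), np.float64(107.98374396332716))
```

View pics/w5.png

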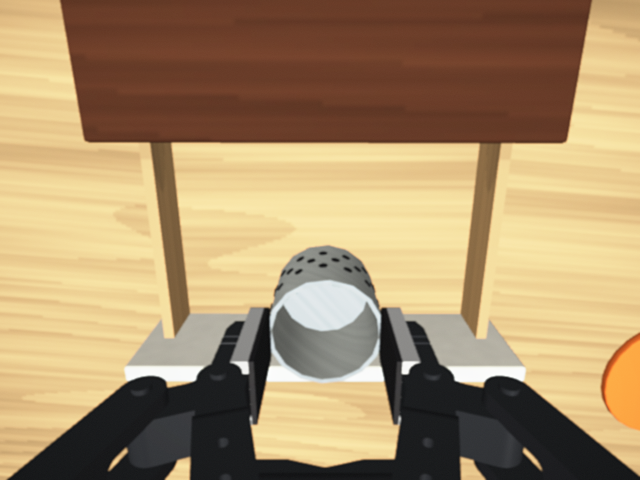

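The panel's front edge lies at row 381, columns 127–524, as predicted. The infuser is centred over the tray, so I'll lower it.

Call:
{"fn": "carry_out", "kwargs": {"plan": [{"x": 0,"y": 0,"z": -0.02,"spin": 0},{"x": 0,"y": 0,"z": -0.04,"spin": 0},{"x": 0,"y": 0,"z": -0.06,"spin": 0},{"x": 0,"y": 0,"z": -0.073,"spin": 0},{"x": 0,"y": 0,"z": -0.078,"spin": 0},{"x": 0,"y": 0,"z": -0.078,"spin": 0},{"x": 0,"y": 0,"z": -0.078,"spin": 0}]}}

```text
clock: 9.85
tool_pos: [0.5542, -0.0486, 0.0512]
tcp_rot: [3.141, -0.001, 0.086]
wrist_force: [-0.1, -0.1, -0.2]
gripper_width: 0.0404
```

Call:
{"fn": "carry_out", "kwargs": {"plan": [{"x": 0,"y": 0,"z": -0.001,"spin": 0},{"x": 0,"y": 0,"z": -0.002,"spin": 0},{"x": 0,"y": 0,"z": -0.003,"spin": 0},{"x": 0,"y": 0,"z": -0.003,"spin": 0},{"x": 0,"y": 0,"z": -0.003,"spin": 0}]}}

```text
clock: 10.35
tool_pos: [0.554, -0.0483, 0.0478]
tcp_rot: [3.141, -0.0, 0.086]
wrist_force: [-0.2, -0.2, 0.5]
gripper_width: 0.041
```

Call:
{"fn": "carry_out", "kwargs": {"plan": [{"x": 0,"y": 0,"z": -0.0005,"spin": 0},{"x": 0,"y": 0,"z": -0.001,"spin": 0},{"x": 0,"y": 0,"z": -0.001,"spin": 0},{"x": 0,"y": 0,"z": -0.001,"spin": 0}]}}

```text
clock: 10.75
tool_pos: [0.5543, -0.0482, 0.0474]
tcp_rot: [3.141, -0.001, 0.086]
wrist_force: [-1.3, 2.4, 8.9]
gripper_width: 0.0403
```

Call:
{"fn": "carry_out", "kwargs": {"plan": [{"x": 0,"y": 0,"z": 0,"spin": 0},{"x": 0,"y": 0,"z": 0,"spin": 0},{"x": 0,"y": 0,"z": 0,"spin": 0},{"x": 0,"y": 0,"z": 0,"spin": 0},{"x": 0,"y": 0,"z": 0,"spin": 0},{"x": 0,"y": 0,"z": 0,"spin": 0}], "gripper": 0.064}}

```text
clock: 11.35
tool_pos: [0.5539, -0.0483, 0.0467]
tcp_rot: [3.142, 0.0, 0.086]
wrist_force: [-0.4, -0.3, -0.3]
gripper_width: 0.064
```

Call:
{"fn": "carry_out", "kwargs": {"plan": [{"x": 0,"y": 0,"z": 0.01,"spin": 0},{"x": 0,"y": 0,"z": 0.03,"spin": 0},{"x": 0,"y": 0,"z": 0.05,"spin": 0},{"x": 0,"y": 0,"z": 0.08,"spin": 0},{"x": 0,"y": 0,"z": 0.11,"spin": 0},{"x": -0.03,"y": 0,"z": 0.12,"spin": 0},{"x": -0.06,"y": 0,"z": 0.12,"spin": 0},{"x": -0.09,"y": -0.005,"z": 0.12,"spin": 0},{"x": -0.109,"y": -0.005,"z": 0.12,"spin": 0},{"x": -0.109,"y": -0.005,"z": 0.12,"spin": 0}]}}

```text
clock: 12.35
tool_pos: [0.4431, -0.0532, 0.1676]
tcp_rot: [3.142, 0.0, 0.085]
wrist_force: [0.2, 1.3, 0.2]
gripper_width: 0.0639
```

```bash
python3 - <<'E'
from h import *
s=env.observe();print(s['clock'],s['tool_pos'],s['wrist_force'],s['gripper_width'])
c,w=snap('wrist','w6');print(proj(c,[.554,-.048,.06]),proj(c,[.554,-.048,.02]))
E
```

```text
12.35 [ 0.44314208 -0.05315789  0.16757756] [0.21253488 1.3012049  0.24393851] 0.0638585363806913
(np.float64(331.42235658734506), np.float64(45.222906707819874)) (np.float64(330.5880526776214), np.float64(52.97124641062061))
```

View pics/w6.png

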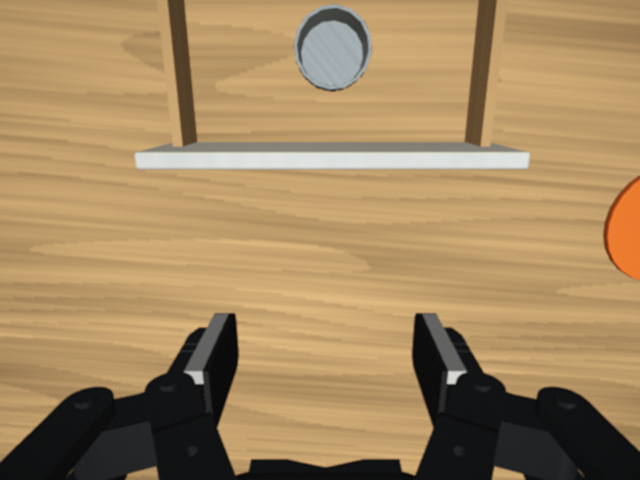

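The infuser stands upright on the drawer floor at (333,47), as predicted. I'll close the fingers and lower them in front of the panel.

Call:
{"fn": "carry_out", "kwargs": {"plan": [{"x": 0,"y": 0,"z": -0.02,"spin": 0},{"x": 0,"y": 0,"z": -0.05,"spin": 0},{"x": 0,"y": 0,"z": -0.08,"spin": 0},{"x": 0,"y": 0,"z": -0.1,"spin": 0},{"x": 0,"y": 0,"z": -0.106,"spin": 0},{"x": 0,"y": 0,"z": -0.106,"spin": 0},{"x": 0,"y": 0,"z": -0.106,"spin": 0}], "gripper": 0}}

```text
clock: 13.1
tool_pos: [0.4457, -0.0534, 0.0614]
tcp_rot: [3.141, -0.001, 0.086]
wrist_force: [0.1, 0.4, 0.6]
gripper_width: 0.0001
```

Call:
{"fn": "carry_out", "kwargs": {"plan": [{"x": 0.01,"y": 0.001,"z": 0,"spin": 0},{"x": 0.02,"y": 0.002,"z": 0,"spin": 0},{"x": 0.028,"y": 0.002,"z": 0,"spin": 0},{"x": 0.032,"y": 0.003,"z": 0,"spin": 0},{"x": 0.036,"y": 0.003,"z": 0,"spin": 0},{"x": 0.041,"y": 0.004,"z": 0,"spin": 0},{"x": 0.047,"y": 0.004,"z": 0,"spin": 0},{"x": 0.052,"y": 0.005,"z": 0,"spin": 0},{"x": 0.056,"y": 0.005,"z": 0,"spin": 0},{"x": 0.058,"y": 0.005,"z": 0,"spin": 0}]}}

```text
clock: 14.1
tool_pos: [0.5032, -0.0482, 0.0606]
tcp_rot: [-3.142, 0.0, 0.086]
wrist_force: [-2.4, 1.7, 0.3]
gripper_width: 0.0004
```

Call:
{"fn": "carry_out", "kwargs": {"plan": [{"x": 0.003,"y": 0,"z": 0,"spin": 0},{"x": 0.008,"y": 0.001,"z": 0,"spin": 0},{"x": 0.014,"y": 0.001,"z": 0,"spin": 0},{"x": 0.02,"y": 0.002,"z": 0,"spin": 0},{"x": 0.026,"y": 0.002,"z": 0,"spin": 0},{"x": 0.032,"y": 0.003,"z": 0,"spin": 0},{"x": 0.037,"y": 0.003,"z": 0,"spin": 0},{"x": 0.042,"y": 0.004,"z": 0,"spin": 0},{"x": 0.045,"y": 0.004,"z": 0,"spin": 0},{"x": 0.047,"y": 0.004,"z": 0,"spin": 0}]}}

```text
clock: 15.1
tool_pos: [0.5501, -0.0441, 0.0607]
tcp_rot: [-3.141, 0.0, 0.086]
wrist_force: [-3.7, 1.4, 0.8]
gripper_width: -0.0001
```

Call:
{"fn": "carry_out", "kwargs": {"plan": [{"x": 0.003,"y": 0,"z": 0,"spin": 0},{"x": 0.008,"y": 0.001,"z": 0,"spin": 0},{"x": 0.013,"y": 0.001,"z": 0,"spin": 0},{"x": 0.018,"y": 0.002,"z": 0,"spin": 0},{"x": 0.023,"y": 0.002,"z": 0,"spin": 0},{"x": 0.028,"y": 0.003,"z": 0,"spin": 0},{"x": 0.032,"y": 0.003,"z": 0,"spin": 0},{"x": 0.036,"y": 0.003,"z": 0,"spin": 0},{"x": 0.038,"y": 0.003,"z": 0,"spin": 0},{"x": 0.039,"y": 0.003,"z": 0,"spin": 0}]}}

```text
clock: 16.1
tool_pos: [0.5891, -0.041, 0.0607]
tcp_rot: [-3.141, 0.0, 0.086]
wrist_force: [-4.7, 2.6, 0.1]
gripper_width: 0.0005
```

Call:
{"fn": "carry_out", "kwargs": {"plan": [{"x": 0.001,"y": 0,"z": 0,"spin": 0},{"x": 0.002,"y": 0,"z": 0,"spin": 0},{"x": 0.003,"y": 0,"z": 0,"spin": 0},{"x": 0.004,"y": 0,"z": 0,"spin": 0},{"x": 0.005,"y": 0,"z": 0,"spin": 0},{"x": 0.006,"y": 0,"z": 0,"spin": 0},{"x": 0.006,"y": 0,"z": 0,"spin": 0}]}}

```text
clock: 16.8
tool_pos: [0.5936, -0.0411, 0.0606]
tcp_rot: [-3.141, 0.003, 0.086]
wrist_force: [-10.8, 2.2, 3.9]
gripper_width: -0.0002
```

At the stop (same 0.5936, 11 N). I'll let go gently and back off.

Call:
{"fn": "carry_out", "kwargs": {"plan": [{"x": -0.003,"y": 0,"z": 0,"spin": 0},{"x": -0.006,"y": 0,"z": 0,"spin": 0},{"x": -0.01,"y": -0.001,"z": 0,"spin": 0},{"x": -0.02,"y": -0.002,"z": 0,"spin": 0},{"x": -0.05,"y": -0.004,"z": 0,"spin": 0},{"x": -0.09,"y": -0.008,"z": 0,"spin": 0},{"x": -0.13,"y": -0.011,"z": 0,"spin": 0},{"x": -0.145,"y": -0.012,"z": 0.03,"spin": 0},{"x": -0.145,"y": -0.012,"z": 0.07,"spin": 0},{"x": -0.145,"y": -0.012,"z": 0.12,"spin": 0}]}}

```text
clock: 17.8
tool_pos: [0.4487, -0.0534, 0.1816]
tcp_rot: [-3.141, 0.001, 0.085]
wrist_force: [1.2, 0.2, 0.6]
gripper_width: -0.0
```

Call:
{"fn": "carry_out", "kwargs": {"plan": [{"x": 0,"y": -0.04,"z": 0.03,"spin": 0},{"x": 0,"y": -0.08,"z": 0.05,"spin": 0},{"x": 0,"y": -0.12,"z": 0.05,"spin": 0},{"x": 0,"y": -0.12,"z": 0.05,"spin": 0},{"x": 0,"y": -0.12,"z": 0.05,"spin": 0},{"x": 0,"y": -0.12,"z": 0.05,"spin": 0},{"x": 0,"y": -0.12,"z": 0.05,"spin": 0},{"x": 0,"y": -0.12,"z": 0.05,"spin": 0},{"x": 0,"y": -0.12,"z": 0.05,"spin": 0},{"x": 0,"y": -0.12,"z": 0.05,"spin": 0}]}}

```text
clock: 18.8
tool_pos: [0.45, -0.1729, 0.2307]
tcp_rot: [3.142, 0.0, 0.086]
wrist_force: [-0.4, -0.3, 0.2]
gripper_width: -0.0003
```

Call:
{"fn": "carry_out", "kwargs": {"plan": [{"x": 0,"y": 0,"z": 0,"spin": 0},{"x": 0,"y": 0,"z": 0,"spin": 0},{"x": 0,"y": 0,"z": 0,"spin": 0},{"x": 0,"y": 0,"z": 0,"spin": 0},{"x": 0,"y": 0,"z": 0,"spin": 0},{"x": 0,"y": 0,"z": 0,"spin": 0},{"x": 0,"y": 0,"z": 0,"spin": 0},{"x": 0,"y": 0,"z": 0,"spin": 0},{"x": 0,"y": 0,"z": 0,"spin": 0},{"x": 0,"y": 0,"z": 0,"spin": 0}]}}

```text
clock: 19.8
tool_pos: [0.45, -0.1733, 0.2307]
tcp_rot: [3.141, -0.0, 0.086]
wrist_force: [-0.0, -0.1, -0.5]
gripper_width: -0.0
```

```bash
python3 - <<'E'
from h import *
s=env.observe();print(s['clock'],s['tool_pos'],s['wrist_force'])
c,t=snap('top','top7');t0=cv2.cvtColor(cv2.imread('pics/top0.png'),4)
for n,(a,b,l,r) in dict(drawer=(135,280,262,372),jar=(155,215,390,452),tin=(180,220,155,205),mug=(262,305,145,205)).items():
    print(n,(cv2.absdiff(t,t0)[a:b,l:r].max(2)>40).sum())
_,v=snap('scene','s7')
cv2.imwrite('pics/both7.png',cv2.cvtColor(np.hstack([t[100:340,130:500],v[100:340,110:480]]),4))
E
```

```text
19.8 [ 0.4499737  -0.17329764  0.2307366 ] [-0.00553277 -0.14634625 -0.49133194]
drawer 415
jar 0
tin 0
mug 0
```

View pics/both7.png

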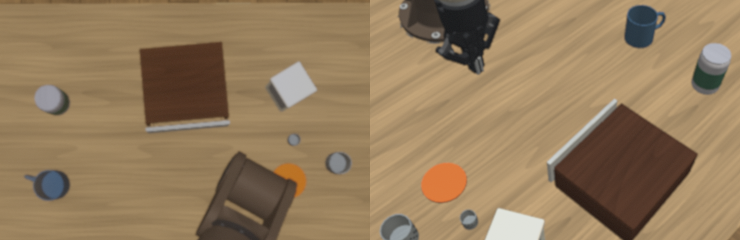

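The panel is back at row ~226 with the small gap, and jar, tin and mug are unchanged. The 415 differing pixels are probably the arm, so I'll check the panel strip alone after a further wait, then hand in.

```bash
python3 - <<'E'
from h import *
c,t=snap('top','top8');t0=cv2.cvtColor(cv2.imread('pics/top0.png'),4)
n=int((cv2.absdiff(t,t0)[200:240,265:365].max(2)>30).sum());print(n,env.observe()['clock'])
if n<20: env.close_job();print('handed in')
E
```

```text
0 19.95
the job is handed in; nothing more can be done
handed in
```

The steel tea infuser is in the drawer, the drawer is pushed shut and latched, and the job was handed in at about 20 s on the robot's clock.

- **Opening:** I pushed the drawer front to its stop (about 16 N), and the top view showed it fully open.
- **Placing:** I took the middle-sized infuser off the orange lid and lowered it until it touched the drawer floor. The wrist camera showed it standing upright near the middle of the tray after I let go.
- **Closing:** I pushed the drawer in to the same stop position as before (about 11 N), let go gently and backed the arm off.

**Last checks:**
- About 3 s after the release, the image strip around the drawer panel had no pixels different from the starting picture, so it stayed shut.
- The jar, tin and mug areas were also unchanged.
- A wider drawer crop had 415 differing pixels. I put these down to the arm at the edge of the crop, because the tighter strip was clean.
- The gripper read about 41 mm on the 44 mm infuser, but the grasp looked straight and held.
- I could not see the infuser once the drawer was shut. That it still stands upright inside rests on the view before closing and the slow push.

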